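Hold the filling funnel ready in the green tin

ROBOT

A 6-joint arm with a two-finger parallel gripper is mounted at the origin on the work surface. World frame = base frame: x ahead of the robot, y to its left, z up, the work surface at z = 0. Lengths are in m, angles in rad, forces in N, time in s.
With the tool pointing down it reaches from about 0.35 to 0.925 m from the base axis. Payload 6.4 kg.
Tool frame: the origin (TCP) lies at the very end of the fingers, on their centre line; the grasp point (between the pads) lies 19 mm behind it; z points along the fingers, x is the direction in which the jaws open and shut, and the axes are right-handed (so a half turn about z gives the same grasp; the last joint's range is limited). The gripper opens to 94 mm and grips with 3 to 60 N. Pads are 16 mm wide; open, the fingers measure 119 mm over their backs; the gripper's body (75 mm by 177 mm) begins 78 mm behind the grasp point.
Start: joints at [1.176, 0.245, 1.558, -0, 1.339, -0.174], TCP at [0.142, 0.634, 0.205] pointing down, gripper open.
Joint ranges: [-3.13, 3.13], [-1.02, 2.26], [0.13, 2.54], [-0.95, 4.09], [0.21, 2.88], [-2.74, 2.74]. Speed limits (rad/s): [2.57, 2.57, 3.14, 3.14, 3.14, 3.14].

INTERFACE

Orientations are given as a 3x3 rotation matrix whose columns are the frame's x, y, z axes.
In Python, from cell import robot, vision gives the robot as it stands. The module is installed in compiled form; this text tells all that it offers.
- The arm moves only by the tool drive_tool, never from a script. Its argument "plan" is a list of rows, each a list of 7 numbers: the shift along the tool's x, y, z in m, then the turn, a rotation vector about the tool's x, y, z in rad, then the closure, from 0 (fully open) to 1 (shut). In form: [[x, y, z, rx, ry, rz, hand], ...]. A call has 1 to 5 rows; each row is the pose to reach, as a shift and turn from the pose commanded when the call began, along the tool's axes at that moment; what a row does not reach only later rows make up. A row lasts 1/12 s, in which the tool goes at most 41.7 mm and 7.16 degrees, less where a joint would pass 70% of its speed; a pose out of reach is approached as far as the arm can. A call with a gripper value outside its range is refused whole. The fingers move at their own pace and stop on an object; "force" is the grip in N (left out, the last holds). Time passes only in rows, so rows that repeat a pose let the fingers close. It gives the time, the measured TCP pose, the force and the opening at its end, in the units of the state.
- robot.get_obs(): the state, without advancing time (a new reading comes with each control period).
- vision.read_camera(name): name is "scene" or "top"; returns (picture, depth): 420x560x3 uint8, red, green, blue; 420x560 float32, m along the optical axis (not along the pixel's ray), 0 where there is no reading.
- vision.get_calibration(name): a dict with "fx", "fy", "cx", "cy" (pixels), "R" (3x3) and "t" (3): a world point X has camera coordinates R X + t. Camera axes: x right, y down, z forward; pixel columns grow to the right and rows downward; lengths in m; the calibration is good to about 2 mm. A picture is of the moment at which its call begins. get_calibration takes no time and is no camera call.
- robot.hand_in(): hands the job in, once; it reports no verdict.
The state is a dict: "time_s": time; "qpos": joint angles; "joint_vel": joint speeds; "joint_torque": joint torques, N m; "ee_pos": TCP position; "orientation": TCP orientation; "contact_force": force on the tool from outside, world axes, zero at the start; "moment": the same for the moment, N m; "width": finger opening in m.
Only numpy, scipy, OpenCV 4.12 (cv2) and the standard library are available. Lean on these libraries where they do the work, as an engineer would, in place of code of your own. Each camera call takes 0.05 s, during which the arm holds its last target. There are 200 camera calls.

TASK

Draw the yellow funnel up out of its sloping holder on the rack, turn it upright, and hold it with the spout pointing straight down into the middle of the open green tin, reaching inside the mouth but touching neither the tin's wall nor its floor. Finish while still holding the funnel there in the gripper, borne by nothing else, and leave the tins, the grease tub and the feeler gauges standing where they are.

Things in the scene. Friction and masses are not known exactly. Their poses are not given: they have to be found in the camera images.
- funnel: Yellow plastic funnel, about 60 g. Origin: centre of the spout's tip; +z along its axis to the wide mouth. Spout 16 mm wide, straight from z = 0 to 65 mm; cone widens to 96 mm at z = 115; rim at z = 120. A grip lug juts from the rim to -x. At the start it leans 45 degrees (plus a few of droop): mouth up and along the rack's +x, away from the robot, lug on the upper, robot side.
- lug (a point): Grasp point on the funnel's flat grip lug, at x = -70, y = 0, z = 108 mm of the funnel (axes as the funnel's). The lug is 10 mm thick along the funnel's y (pinch it across y), and spans x = -46 to -88, z = 97 to 119 mm of the funnel.
- slot (a point): Where the spout's tip sits at the start, 40 mm above the bench. The spout stands in 20 mm square holes in two parallel sloping slats (12 mm thick, 31 mm apart, 136 mm long in y), the cone on the upper one; the holder's top corner is about 110 mm above the bench. The funnel comes out freely, drawn 70 mm or more along its own axis.
- rack: Fixed slatted wooden rack, 160 mm (x) by 540 mm (y), deck top 30 mm above the bench. Origin on the bench under its centre; x across, y along its length. The sloping funnel holder is built on its +y end (spout's tip at x = -45, y = 190, z = 40 mm); the three tins stand in a row on the rest of the deck, in any order.
- green_tin: Loose empty green tin standing upright on the rack, open at the top, 84 mm diameter, 60 mm tall, wall 3 mm, floor 4 mm thick. Origin: centre of its underside, z up.
- green_tin_mouth (a point): Centre of the green tin's open mouth, level with its rim (60 mm above its underside); the opening is 78 mm wide.
- red_tin: Same tin in red, not to be moved. Origin: centre of its underside.
- blue_tin: Same tin in blue, not to be moved. Origin: centre of its underside.
- grease_tub: Black plastic grease tub with closed screw lid, 96 mm diameter, 80 mm tall, on the bench on the far side of the rack, not to be moved. Origin: centre of its underside.
- feeler_gauges: Steel feeler gauge set lying on the bench on the far side of the rack, case 24 by 105 by 14 mm (x, y, z), not to be moved. Origin: centre of its underside.
Mind the look-alikes: they are no part of the job. There is more than one size of the green_tin; the job needs the smaller.

How it is judged:
On the way:
1. the funnel is drawn clear of its holder in the gripper (distance between funnel and slot above 0.075 m and contact force between the fingers and funnel above 0.5 N), for 0.1 s.
At the end, for the whole second after the job is handed in: Gripper holds the funnel still, axis within 0.2 rad of vertical, spout down; its tip within 20 mm of the green tin's middle, 3 mm or more below the rim and above the floor, touching no tin, rack or tub; green tin upright; tins, tub and gauges within 25 mm of their start (angle between funnel's own z axis and vertical below 0.2 rad and horizontal distance between funnel and green_tin_mouth below 0.02 m and z of funnel in the frame of green_tin between 0.007 and 0.057 m and contact force between the fingers and funnel above 0.5 N and contact force between funnel and green_tin below 0.2 N and contact force between funnel and rack below 0.2 N and contact force between funnel and red_tin below 0.2 N and contact force between funnel and blue_tin below 0.2 N and contact force between funnel and grease_tub below 0.2 N and linear speed of funnel below 0.03 m/s and angle between green_tin's own z axis and vertical below 0.1 rad and distance of each of green_tin, red_tin, blue_tin, grease_tub, feeler_gauges from where it was at the start of the episode below 0.025 m); the arm keeps its last pose, push and grip.
It fails at once if a tin, the tub or the feeler gauges are pushed away or knocked over (distance of any of green_tin, red_tin, blue_tin, grease_tub, feeler_gauges from where it was at the start of the episode above 0.025 m or angle between any of green_tin, red_tin, blue_tin, grease_tub's own z axis and vertical above 0.5 rad).
It also fails if it takes over 42 s, if anything falls off the work surface, if the arm or the gripper's body presses on something with over 40 N, if the wrist force passes 120 N, or if a joint passes its speed limit or range.

## Working session

There is one attempt and no reset: what is moved stays moved. The work goes in short steps, Python scripts to look and compute and a tool call to move; the robot and the scene stay as the last step left them, time stands still between calls to the robot, and variables do not carry over. Pictures are saved under pics/ and viewed, about 8 in all and at most 12, crops included, and the job is handed in when it is done.

Besides the shell and the picture viewer there is one more tool, called after "Request:" by a JSON object that holds its "api" and its "payload". drive_tool: Moves the arm, as the interface text tells. Its arguments: {"type":"object","properties":{"plan":{"type":"array","items":{"type":"array","items":{"type":"number"}}},"force":{"type":"number"}},"required":["plan"]}

```bash
mkdir -p pics
cat > h.py <<'E'
import numpy as np,cv2
from cell import robot,vision
def snap(n,f):
    p,d=vision.read_camera(n); cv2.imwrite('pics/'+f+'.png',p[:,:,::-1]); np.savez('pics/'+f+'.npz',p=p,d=d); return p,d
def cloud(n,d):
    c=vision.get_calibration(n); v,u=np.mgrid[:d.shape[0],:d.shape[1]]
    X=np.stack([(u-c['cx'])/c['fx']*d,(v-c['cy'])/c['fy']*d,d],-1)
    return (X-np.array(c['t']))@np.array(c['R'])
E
python3 - <<'E'
from h import *
for n in ['scene','top']:
    snap(n,n+'0'); c=vision.get_calibration(n); R=np.array(c['R']); print(n,c['fx'],-R.T@np.array(c['t']),R[2])
a=[cv2.imread('pics/%s0.png'%n) for n in ['scene','top']]
o=robot.get_obs(); print(o['ee_pos'],o['orientation'],o['width'],o['time_s'])
E
```

```text
scene 426.85408003246266 [1.02619837 0.23503407 0.54262837] [-0.6910685  -0.33645227 -0.63970633]
top 486.02299935478857 [0.41619277 0.00184386 0.86766749] [ 0.18296795  0.02539924 -0.98279072]
[0.1421517  0.63373625 0.20448495] [[ 2.19003448e-01  9.75723868e-01 -6.50882490e-04]
 [ 9.75722690e-01 -2.19004214e-01 -1.54475866e-03]
 [-1.64980390e-03 -2.96773342e-04 -9.99998595e-01]] 0.09361781178984663 0.1
```

View pics/scene0.png

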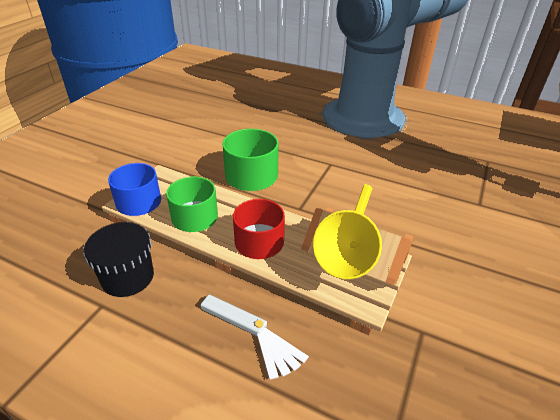

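View pics/top0.png

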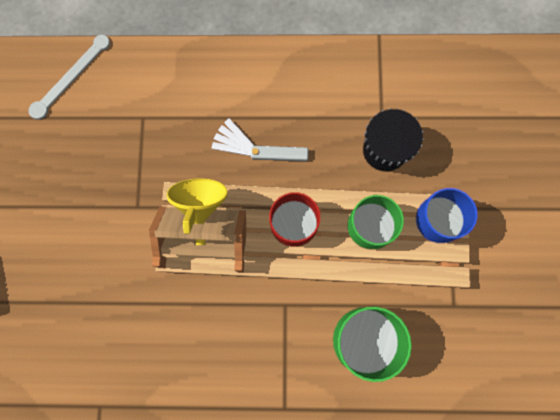

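The scene view shows the small green tin at (192,203) on the rack between blue and red. The larger green one on the bench at (250,160) is the decoy. The funnel is at (347,243) with its lug at (365,200). The top view agrees: green tin (375,222), funnel rim (197,195), lug (188,218).

```bash
cat > meas.py <<'E'
from h import *
from scipy.optimize import least_squares
def pts(n,f,col):
    z=np.load('pics/%s.npz'%f); X=cloud(n,z['d']); h=cv2.cvtColor(z['p'],cv2.COLOR_RGB2HSV)
    lo,hi={'y':((22,150,70),(35,255,255)),'g':((45,130,40),(75,255,255)),'r':((0,180,60),(5,255,255)),'b':((110,150,50),(130,255,255))}[col]
    m=cv2.inRange(h,lo,hi)>0; m&=z['d']>0; m=cv2.erode(m.astype(np.uint8),np.ones((2,2)))>0
    return X[m]
prof=np.array([[8,0],[8,65],[48,115],[48,120]])/1000
def sdist(P):  # unsigned distance to funnel surface (revolved profile)
    r=np.hypot(P[:,0],P[:,1]); q=np.stack([r,P[:,2]],1); D=[]
    for a,b in zip(prof[:-1],prof[1:]):
        t=np.clip((q-a)@(b-a)/((b-a)@(b-a)),0,1); D.append(np.linalg.norm(q-a-t[:,None]*(b-a),axis=1))
    L=np.abs(P-np.array([-.067,0,.108]))-np.array([.021,.005,.011])
    box=np.linalg.norm(np.maximum(L,0),axis=1)+np.abs(np.minimum(L.max(1),0))
    return np.minimum(np.min(D,0),box)
def fit(Y,R0,t0):
    from scipy.spatial.transform import Rotation as Ro
    f=lambda p:sdist((Y-p[:3])@(Ro.from_rotvec(p[3:]).as_matrix()@R0))
    s=least_squares(f,np.r_[t0,0,0,0],loss='soft_l1',f_scale=.003)
    return Ro.from_rotvec(s.x[3:]).as_matrix()@R0,s.x[:3],np.median(f(s.x))
E
python3 - <<'E'
from meas import *
for n in ['top','scene']:
    for c in 'grb':
        P=pts(n,n+'0',c); P=P[(P[:,0]<.75)&(P[:,0]>.3)&(P[:,2]>.0)&(P[:,2]<.12)]
        if c=='g': P=P[P[:,0]>np.percentile(P[:,0],2)]
        zt=np.percentile(P[:,2],97)
        K=cv2.connectedComponentsWithStats
        T=P[P[:,2]>.083] if 1 else P
        lab=[T] if c!='g' else [T[T[:,0]>.42],T[T[:,0]<=.42]]
        for T in lab:
            if len(T)<20: continue
            s=least_squares(lambda p:np.hypot(T[:,0]-p[0],T[:,1]-p[1])-.0405,T[:,:2].mean(0),loss='soft_l1',f_scale=.003)
            print(n,c,len(T),s.x.round(4),zt.round(4),np.abs(s.fun).mean().round(4),T[:,:2].min(0).round(3),T[:,:2].max(0).round(3))
    Y=pts(n,n+'0','y'); print(n,'Y',len(Y),Y.min(0),Y.max(0))
Y=np.vstack([pts(n,n+'0','y') for n in ['top','scene']]); Y=Y[(Y[:,2]>.03)&(Y[:,2]<.25)]
s=np.sqrt(.5); R0=np.array([[s,0,s],[0,1,0],[-s,0,s]]) # z=(s,0,s), x=(s,0,-s)
# rack deck wood points: edges
R,t,e=fit(Y,R0,np.r_[Y[:,0].mean()-.06,Y[:,1].mean(),.04]); print(R.round(3),t.round(4),e, 'lug',(t+R@[-.07,0,.108]).round(4),'rim',(t+R@[0,0,.12]).round(4))
z=np.load('pics/top0.npz');X=cloud('top',z['d'])
m=(X[...,2]>.025)&(X[...,2]<.035)&(X[...,0]>.3)
r=cv2.minAreaRect((X[m][:,:2]*1000).astype(np.float32)); print(r)
E
```

```text
top g 194 [ 0.565 -0.147] 0.0894 0.0027 [ 0.421 -0.189] [ 0.606 -0.106]
top g 70 [ 0.3671 -0.1501] 0.0894 0.0119 [ 0.316 -0.194] [ 0.42  -0.082]
top r 91 [ 0.5684 -0.013 ] 0.0905 0.0006 [ 0.528 -0.054] [0.609 0.025]
top b 265 [ 0.5771 -0.2655] 0.0907 0.0007 [ 0.536 -0.308] [ 0.617 -0.224]
top Y 1905 [0.5270129  0.09443225 0.05768904] [0.63346352 0.18687958 0.18803067]
scene g 327 [ 0.567  -0.1475] 0.0873 0.0028 [ 0.42  -0.188] [ 0.61  -0.106]
scene r 331 [ 0.571  -0.0133] 0.0889 0.0008 [ 0.528 -0.054] [0.612 0.028]
scene b 313 [ 0.5786 -0.2663] 0.0892 0.0009 [ 0.538 -0.307] [ 0.62  -0.224]
scene Y 3832 [ 0.30055869  0.05476924 -0.00145643] [0.71150138 0.18912317 0.18560599]
[[ 0.69   0.047  0.722]
 [-0.03   0.999 -0.037]
 [-0.723  0.004  0.691]] [0.5193 0.1456 0.0427] 0.0007226163627527561 lug [0.549  0.1437 0.1679] rim [0.606  0.1412 0.1256]
((558.2733154296875, -48.78277587890625), (555.3055419921875, 367.50958251953125), 64.31031799316406)
```

```bash
cat > mv.py <<'E'
from h import *
from scipy.spatial.transform import Rotation as Ro
FR=np.array([[.69,.047,.722],[-.03,.999,-.037],[-.723,.004,.691]]); FT=np.array([.5193,.1456,.0427])
th=np.radians(25); A=np.array([np.sin(th),0,-np.cos(th)])
def toolR(F):  # tool orientation for funnel orientation F
    z=F@A; x=F[:,1]; x=x/np.linalg.norm(x); y=np.cross(z,x); y/=np.linalg.norm(y); return np.stack([np.cross(y,z),y,z],1)
def rel(R,p):
    o=robot.get_obs(); R0=np.array(o['orientation']); p0=np.array(o['ee_pos'])
    rv=Ro.from_matrix(R0.T@R).as_rotvec()
    print('shift',(R0.T@(p-p0)).round(4).tolist(),'turn',rv.round(4).tolist(),'| t',o['time_s'],'p',p0.round(4),'w',o['width'],'q',np.round(o['qpos'],3),'F',np.round(o['contact_force'],2))
E
python3 - <<'E'
from mv import *
R=toolR(FR); g=FT+FR@[-.07,0,.108]+.019*R[:,2]; print(R.round(3),g)
rel(R,g-.1*R[:,2])
E
```

```text
[[ 0.047  0.931 -0.363]
 [ 0.999 -0.042  0.021]
 [ 0.004 -0.363 -0.932]] [0.5420838  0.14410024 0.15023358]
shift [-0.3843, 0.5333, -0.0385] turn [0.3708, -0.0267, -0.1728] | t 0.1 p [0.1422 0.6337 0.2045] w 0.09361781178984663 q [ 1.176  0.246  1.559  0.     1.339 -0.174] F [ 0.44 -1.13 -0.29]
```

Request:
{"api": "drive_tool", "payload": {"plan": [[-0.02,0.03,-0.02,0,0,0,0],[-0.04,0.06,-0.04,0,0,0,0],[-0.065,0.09,-0.05,0.05,0,-0.03,0],[-0.085,0.12,-0.06,0.1,0,-0.05,0],[-0.11,0.15,-0.06,0.15,-0.01,-0.07,0]]}}

```text
time_s: 0.52
ee_pos: [0.2657, 0.4937, 0.2681]
orientation: [[0.148, 0.978, -0.148], [0.989, -0.146, 0.022], [-0.0, -0.15, -0.989]]
contact_force: [1.0, -0.2, 0.0]
width: 0.0937
```

```bash
cat > a.py <<'E'
from mv import *
R=toolR(FR); g=FT+FR@[-.07,0,.108]+.019*R[:,2]
rel(R,g-.1*R[:,2])
E
python3 a.py
```

```text
shift [-0.3016, 0.3608, -0.0296] turn [0.2216, -0.0219, -0.099] | t 0.5167 p [0.2657 0.4937 0.2681] w 0.09368013602827774 q [ 0.812  0.029  1.688  0.123  1.512 -0.623] F [ 1.02 -0.2   0.02]
```

Request:
{"api": "drive_tool", "payload": {"plan": [[-0.025,0.03,-0.01,0.02,0,-0.01,0],[-0.05,0.06,-0.02,0.05,0,-0.02,0],[-0.075,0.09,-0.03,0.08,0,-0.04,0],[-0.1,0.12,-0.03,0.11,-0.01,-0.05,0],[-0.125,0.15,-0.03,0.14,-0.01,-0.06,0]]}}

```text
time_s: 0.93
ee_pos: [0.3982, 0.3461, 0.2737]
orientation: [[0.089, 0.954, -0.286], [0.996, -0.085, 0.025], [-0.0, -0.287, -0.958]]
contact_force: [0.2, -0.2, -0.1]
width: 0.0939
```

```bash
python3 a.py
```

```text
shift [-0.1872, 0.1981, -0.0276] turn [0.0811, -0.0095, -0.0414] | t 0.9333 p [0.3982 0.3461 0.2737] w 0.09389566614264343 q [ 0.423  0.054  1.667  0.142  1.675 -1.061] F [ 0.22 -0.19 -0.09]
```

Request:
{"api": "drive_tool", "payload": {"plan": [[-0.027,0.03,0,0.02,0,-0.01,0],[-0.055,0.06,0,0.04,0,-0.02,0],[-0.08,0.09,-0.01,0.06,0,-0.03,0],[-0.11,0.12,-0.02,0.07,0,-0.04,0],[-0.13,0.15,-0.02,0.07,-0.01,-0.04,0]]}}

```text
time_s: 1.35
ee_pos: [0.5362, 0.2021, 0.2504]
orientation: [[0.05, 0.935, -0.351], [0.999, -0.046, 0.019], [0.002, -0.351, -0.936]]
contact_force: [0.4, 0.1, 0.0]
width: 0.0939
```

Request:
{"api": "drive_tool", "payload": {"plan": [[-0.02,0.015,0,0,0,0,0],[-0.035,0.025,0,0,0,0,0],[-0.035,0.025,0,0,0,0,0],[-0.035,0.025,0,0,0,0,0]]}}

```text
time_s: 1.68
ee_pos: [0.5555, 0.1685, 0.2403]
orientation: [[0.049, 0.934, -0.354], [0.999, -0.045, 0.02], [0.002, -0.354, -0.935]]
contact_force: [-0.5, 0.0, 0.2]
width: 0.0939
```

```bash
python3 a.py; python3 -c "
from h import *
snap('top','top1')
snap('scene','scene1')
a=cv2.imread('pics/top1.png')[120:320,100:300];b=cv2.imread('pics/scene1.png')[110:310,260:460]
cv2.imwrite('pics/c1.png',cv2.resize(np.hstack([a,b]),(800,400)))"
```

```text
shift [-0.0253, 0.0215, -0.0116] turn [0.0098, 0.0008, -0.003] | t 1.6833 p [0.5555 0.1685 0.2403] w 0.09389327281910931 q [ 0.076  0.288  1.475  0.047  1.737 -1.446] F [-0.49  0.05  0.23]
```

View pics/c1.png

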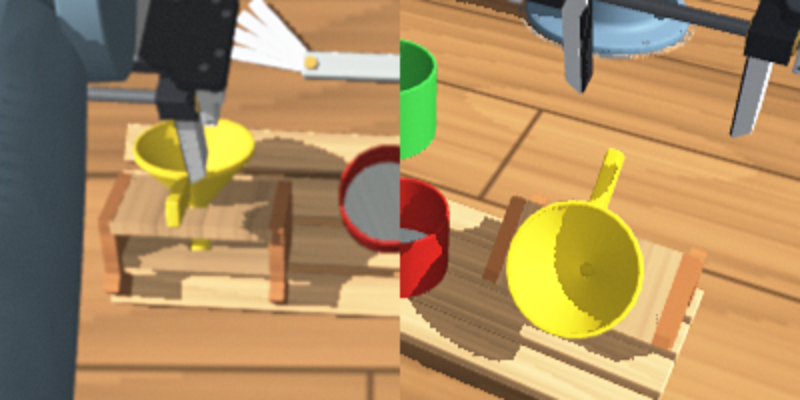

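The fingers hover above the lug (lug at crop left (175,205), right (607,175)), and about 25 mm to its +y side, matching the numbers. Next I centre, then descend.

Request:
{"api": "drive_tool", "payload": {"plan": [[-0.015,0.01,-0.006,0.005,0,0,0],[-0.025,0.0215,-0.0115,0.01,0,-0.003,0],[-0.025,0.0215,-0.0115,0.01,0,-0.003,0],[-0.025,0.0215,-0.0115,0.01,0,-0.003,0]]}}

```text
time_s: 2.12
ee_pos: [0.579, 0.1426, 0.2442]
orientation: [[0.046, 0.931, -0.361], [0.999, -0.042, 0.02], [0.003, -0.362, -0.932]]
contact_force: [0.2, 0.4, 0.7]
width: 0.0939
```

```bash
python3 a.py
```

```text
shift [-0.0006, -0.0003, 0.001] turn [0.0019, 0.0012, 0.0008] | t 2.1167 p [0.579  0.1426 0.2442] w 0.0938775338358532 q [ 0.036  0.331  1.417  0.033  1.762 -1.489] F [0.23 0.42 0.69]
```

Request:
{"api": "drive_tool", "payload": {"plan": [[0,0,0.03,0,0,0,0],[0,0,0.06,0,0,0,0],[0,0,0.085,0,0,0,0],[0,0,0.101,0,0,0,0],[0,0,0.101,0,0,0,0]]}}

```text
time_s: 2.53
ee_pos: [0.5384, 0.1452, 0.1462]
orientation: [[0.044, 0.928, -0.369], [0.999, -0.04, 0.019], [0.003, -0.369, -0.929]]
contact_force: [-0.3, -0.4, -0.2]
width: 0.0942
```

Request:
{"api": "drive_tool", "payload": {"plan": [[0,0,0,0,0,0,0.3],[0,0,0,0,0,0,0.5],[0,0,0,0,0,0,0.7],[0,0,0,0,0,0,0.7],[0,0,0,0,0,0,0.7]], "force": 20}}

```text
time_s: 2.95
ee_pos: [0.5431, 0.1445, 0.1508]
orientation: [[0.046, 0.932, -0.36], [0.999, -0.042, 0.019], [0.003, -0.36, -0.933]]
contact_force: [0.3, 1.1, 0.1]
width: 0.064
```

```bash
python3 a.py; python3 -c "
from h import *
snap('top','top2')
snap('scene','scene2')
a=cv2.imread('pics/top2.png')[120:320,100:300];b=cv2.imread('pics/scene2.png')[110:310,260:460]
cv2.imwrite('pics/c2.png',cv2.resize(np.hstack([a,b]),(800,400)))"
```

```text
shift [-0.0006, -0.0004, -0.0992] turn [0.0033, 0.0012, 0.0009] | t 2.95 p [0.5431 0.1445 0.1508] w 0.06402287236369723 q [ 0.041  0.334  1.588  0.034  1.586 -1.491] F [0.25 1.14 0.12]
```

View pics/c2.png

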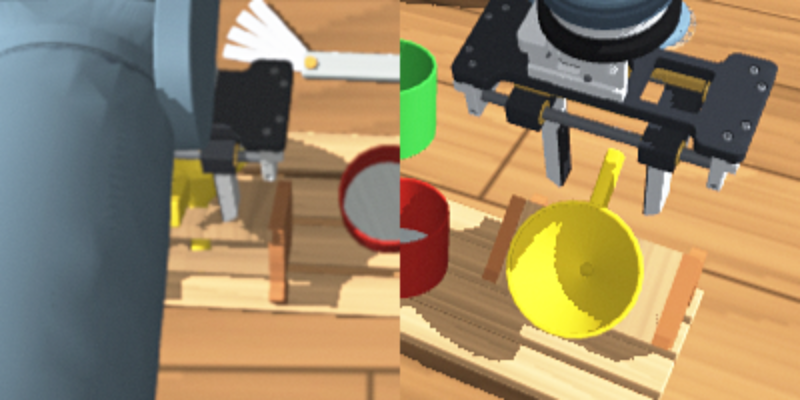

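The fingers straddle the lug evenly (right crop: fingers at x≈555 and 655, lug at 607), and the funnel is undisturbed. Next I close fully.

Request:
{"api": "drive_tool", "payload": {"plan": [[0,0,0,0,0,0,1],[0,0,0,0,0,0,1],[0,0,0,0,0,0,1],[0,0,0,0,0,0,1],[0,0,0,0,0,0,1]], "force": 45}}

```text
time_s: 3.47
ee_pos: [0.5423, 0.1444, 0.1497]
orientation: [[0.046, 0.931, -0.362], [0.999, -0.042, 0.019], [0.003, -0.362, -0.932]]
contact_force: [0.8, -0.3, -0.1]
width: 0.0227
```

Request:
{"api": "drive_tool", "payload": {"plan": [[0,0,0,0,0,0,1],[0,0,0,0,0,0,1],[0,0,0,0,0,0,1],[0,0,0,0,0,0,1],[0,0,0,0,0,0,1]]}}

```text
time_s: 3.88
ee_pos: [0.5423, 0.1444, 0.1497]
orientation: [[0.046, 0.931, -0.362], [0.999, -0.042, 0.019], [0.003, -0.362, -0.932]]
contact_force: [0.2, 0.0, 0.6]
width: 0.0097
```

Run:
```python
from mv import *
R=toolR(FR); rel(R,np.array(robot.get_obs()['ee_pos'])+.1*FR[:,2])
```

```text
shift [-0.0002, 0.0424, -0.0906] turn [0.0013, 0.0015, 0.0008] | t 3.8833 p [0.5423 0.1444 0.1497] w 0.009655470746385671 q [ 0.041  0.335  1.59   0.034  1.586 -1.491] F [0.18 0.04 0.6 ]
```

Request:
{"api": "drive_tool", "payload": {"plan": [[0,0.003,-0.006,0,0,0,1],[0,0.0065,-0.014,0,0,0,1],[0,0.011,-0.023,0,0,0,1],[0,0.0155,-0.033,0,0,0,1],[0,0.0155,-0.033,0,0,0,1]]}}

```text
time_s: 4.3
ee_pos: [0.5714, 0.143, 0.1773]
orientation: [[0.046, 0.933, -0.357], [0.999, -0.042, 0.02], [0.003, -0.358, -0.934]]
contact_force: [0.1, 0.5, -0.5]
width: 0.0096
```

Request:
{"api": "drive_tool", "payload": {"plan": [[0,0.006,-0.013,0,0,0,1],[0,0.013,-0.028,0,0,0,1],[0,0.021,-0.044,0,0,0,1],[0,0.029,-0.062,0,0,0,1],[0,0.035,-0.075,0,0,0,1]]}}

```text
time_s: 4.72
ee_pos: [0.6296, 0.1402, 0.2335]
orientation: [[0.046, 0.932, -0.36], [0.999, -0.042, 0.02], [0.003, -0.361, -0.933]]
contact_force: [0.3, 0.9, -0.0]
width: 0.0096
```

Request:
{"api": "drive_tool", "payload": {"plan": [[0,0,-0.01,0,0,0,1],[0,-0.01,-0.03,0,0,0,1],[0,-0.02,-0.055,0,0,0,1],[0,-0.02,-0.055,0,0,0,1]]}}

```text
time_s: 5.05
ee_pos: [0.6313, 0.1402, 0.2967]
orientation: [[0.045, 0.934, -0.353], [0.999, -0.041, 0.02], [0.004, -0.354, -0.935]]
contact_force: [-0.5, 0.8, 1.1]
width: 0.0097
```

Run:
```python
from mv import *
from meas import pts,fit
o=robot.get_obs();print(o['ee_pos'],o['width'],o['qpos'],o['contact_force'])
R=np.array(o['orientation']); p=np.array(o['ee_pos'])
snap('top','top3'); snap('scene','scene3')
F0=R@toolR(FR).T@FR; t0=p-.019*R[:,2]-F0@[-.07,0,.108]; print('exp',F0[:,2],t0)
Y=np.vstack([pts(n,n+'3','y') for n in ['top','scene']])
Y=Y[np.linalg.norm(Y-(t0+.1*F0[:,2]),axis=1)<.13]; print(len(Y))
F,t,e=fit(Y,F0,t0); print(F.round(3),t.round(4),e)
a=cv2.imread('pics/top3.png');b=cv2.imread('pics/scene3.png')
cv2.imwrite('pics/c3.png',cv2.resize(np.hstack([a,b]),(800,300)))
```

```text
[0.63131735 0.14021116 0.29665488] 0.009670910410107585 [ 0.03019651  0.41687608  1.21144381  0.0317568   1.87376361 -1.49182634] [-0.54780692  0.76279747  1.14865061]
exp [ 0.71520723 -0.0354337   0.6982825 ] [0.60959215 0.1416001  0.1888793 ]
8173
[[ 0.678  0.066  0.732]
 [-0.054  0.998 -0.04 ]
 [-0.733 -0.012  0.68 ]] [0.6068 0.1415 0.1896] 0.0006348706187581879
```

View pics/c3.png

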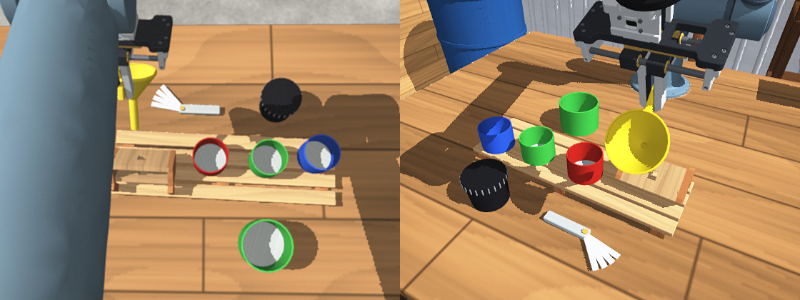

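Picture 5 shows the funnel clear of the holder and held in the gripper, with every tin where it was. The fitted pose agrees with the expected one to about 3 mm and 1.5°. Next I turn it upright and traverse.

```bash
cat > b.py <<'E'
from mv import *
import sys,os
if not os.path.exists('g.npz'):
    o=robot.get_obs(); R=np.array(o['orientation']); p=np.array(o['ee_pos'])
    F=Ro.from_matrix(np.array([[.678,.066,.732],[-.054,.998,-.04],[-.733,-.012,.68]])).as_matrix(); t=np.array([.6068,.1415,.1896])
    np.savez('g.npz',G=R.T@F,s=R.T@(t-p))
g=np.load('g.npz'); G,s=g['G'],g['s']
o=robot.get_obs();R=np.array(o['orientation']); print('now tip',(np.array(o['ee_pos'])+R@s).round(4),'axis',(R@G)[:,2].round(3))
x,y,z,psi=map(float,sys.argv[1:5])
R=Ro.from_euler('z',psi).as_matrix()@G.T; rel(R,np.array([x,y,z])-R@s)
E
python3 b.py .58 .06 .20 0
```

```text
now tip [0.6068 0.1415 0.1896] axis [ 0.732 -0.04   0.68 ]
shift [-0.0861, -0.0964, 0.0425] turn [-0.8226, -0.0048, -0.0731] | t 5.15 p [0.63   0.1401 0.2917] w 0.009847415522061283 q [ 0.03   0.42   1.217  0.032  1.871 -1.492] F [-0.04  0.54 -0.96]
```

Request:
{"api": "drive_tool", "payload": {"plan": [[-0.01,-0.01,0.0,-0.09,0,-0.01,1],[-0.02,-0.02,0.0,-0.18,0,-0.02,1],[-0.03,-0.03,0.005,-0.28,0,-0.03,1],[-0.04,-0.045,0.01,-0.38,0,-0.04,1],[-0.05,-0.06,0.02,-0.48,0,-0.05,1]]}}

```text
time_s: 5.57
ee_pos: [0.5635, 0.0926, 0.2924]
orientation: [[-0.004, 0.994, 0.113], [1.0, 0.003, 0.01], [0.009, 0.113, -0.994]]
contact_force: [-0.2, 0.0, 0.6]
width: 0.0098
```

```bash
python3 b.py .58 .06 .20 0
```

```text
now tip [0.5902 0.0937 0.1912] axis [ 0.335 -0.012  0.942]
shift [-0.0336, -0.043, 0.0008] turn [-0.3415, -0.0072, -0.0243] | t 5.5667 p [0.5635 0.0926 0.2924] w 0.0098352586286176 q [-0.043 -0.077  1.745  0.015  1.36  -1.619] F [-0.22  0.04  0.6 ]
```

Request:
{"api": "drive_tool", "payload": {"plan": [[-0.008,-0.01,0.0,-0.09,0,-0.01,1],[-0.016,-0.02,0.0,-0.18,0,-0.01,1],[-0.025,-0.032,0.0,-0.26,-0.005,-0.02,1],[-0.033,-0.043,0.001,-0.34,-0.007,-0.024,1],[-0.033,-0.043,0.001,-0.34,-0.007,-0.024,1]]}}

```text
time_s: 5.98
ee_pos: [0.5159, 0.0599, 0.2807]
orientation: [[-0.024, 0.903, 0.428], [1.0, 0.023, 0.008], [-0.003, 0.428, -0.904]]
contact_force: [-0.6, 0.0, -2.0]
width: 0.0095
```

```bash
python3 b.py .566 -.147 .17 -.25
```

```text
now tip [0.5739 0.061  0.1935] axis [ 0.013 -0.001  1.   ]
shift [-0.193, -0.0215, 0.0173] turn [-0.0115, -0.1093, 0.2231] | t 5.9833 p [0.5159 0.0599 0.2807] w 0.00949417528469056 q [-0.14  -0.432  2.1    0.078  1.037 -1.76 ] F [-0.64  0.03 -1.97]
```

Request:
{"api": "drive_tool", "payload": {"plan": [[-0.03,-0.003,0.0,0,-0.015,0.03,1],[-0.065,-0.006,0.003,0,-0.035,0.07,1],[-0.1,-0.01,0.006,-0.005,-0.055,0.11,1],[-0.135,-0.014,0.01,-0.01,-0.075,0.16,1],[-0.16,-0.018,0.014,-0.01,-0.09,0.19,1]]}}

```text
time_s: 6.4
ee_pos: [0.5149, -0.1024, 0.2662]
orientation: [[0.188, 0.881, 0.434], [0.982, -0.169, -0.084], [-0.001, 0.442, -0.897]]
contact_force: [0.6, 0.3, -0.3]
width: 0.0095
```

Request:
{"api": "drive_tool", "payload": {"plan": [[-0.015,0,0.001,0,-0.01,0.015,1],[-0.03,0,0.002,0,-0.018,0.03,1],[-0.03,0,0.002,0,-0.018,0.03,1],[-0.03,0,0.002,0,-0.018,0.03,1]]}}

```text
time_s: 6.73
ee_pos: [0.5106, -0.1301, 0.2647]
orientation: [[0.22, 0.875, 0.431], [0.976, -0.196, -0.1], [-0.003, 0.442, -0.897]]
contact_force: [-0.1, -0.7, -1.4]
width: 0.0095
```

```bash
python3 b.py .566 -.147 .13 -.25
cat > look.py <<'E'
from mv import *
from meas import pts,fit
import sys
k=sys.argv[1]
g=np.load('g.npz'); o=robot.get_obs(); R=np.array(o['orientation']); p=np.array(o['ee_pos'])
for n in ['top','scene']: snap(n,n+k)
F0=R@g['G']; t0=p+R@g['s']
for S in (['top'],['scene'],['top','scene']):
    Y=np.vstack([pts(n,n+k,'y') for n in S]); Y=Y[np.linalg.norm(Y-(t0+.08*F0[:,2]),axis=1)<.12]
    F,t,e=fit(Y,F0,t0); print(S,len(Y),'axis',F[:,2].round(3),'tip',t.round(4),e)
    P=np.vstack([pts(n,n+k,'g') for n in S]); T=P[(P[:,2]>.083)&(P[:,2]<.1)&(np.hypot(P[:,0]-.566,P[:,1]+.147)<.052)]
    s=least_squares(lambda p:np.hypot(T[:,0]-p[0],T[:,1]-p[1])-.0405,T[:,:2].mean(0),loss='soft_l1',f_scale=.003) if len(T)>9 else None
    print('tin',len(T),s and s.x.round(4))
a=cv2.imread('pics/top%s.png'%k)[100:400,180:];b=cv2.imread('pics/scene%s.png'%k)[60:360,60:440]
cv2.imwrite('pics/c%s.png'%k,np.hstack([a,b]))
E
sed -i 's/^from meas.*/&\nfrom scipy.optimize import least_squares/' look.py; python3 look.py 4
```

```text
now tip [ 0.5684 -0.1434  0.1784] axis [-0.003 -0.001  1.   ]
shift [-0.0036, -0.0225, 0.0427] turn [0.0029, -0.003, 0.0021] | t 6.7333 p [ 0.5106 -0.1301  0.2647] w 0.00952448398890849 q [-0.539 -0.41   2.117  0.162  1.003 -1.947] F [-0.14 -0.65 -1.4 ]
['top'] 4619 axis [ 0.013 -0.002  1.   ] tip [ 0.5696 -0.1431  0.1743] 0.0005521030697027236
tin 38 [ 0.5648 -0.1475]
['scene'] 2556 axis [0.02  0.013 1.   ] tip [ 0.5699 -0.144   0.1727] 0.0007304183652166501
tin 308 [ 0.5671 -0.1476]
['top', 'scene'] 7175 axis [0.015 0.005 1.   ] tip [ 0.5697 -0.1435  0.1739] 0.0007107363423160542
tin 346 [ 0.567  -0.1476]
```

View pics/c4.png

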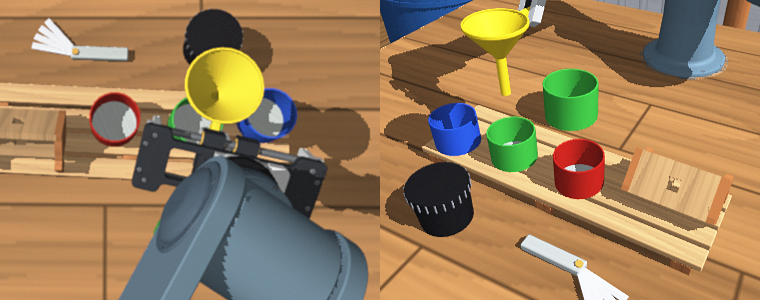

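Picture 6 shows the funnel upright over the green tin, spout at (507,92) right-hand side, tins in place. The fit puts the tip within 5 mm of the tin's centre. Next I lower it.

```bash
python3 b.py .5635 -.1515 .07 -.25
```

```text
now tip [ 0.5689 -0.1425  0.1791] axis [-0.004 -0.     1.   ]
shift [-0.0092, -0.0509, 0.0963] turn [0.0043, -0.0034, 0.0039] | t 6.8333 p [ 0.5109 -0.1293  0.2653] w 0.009783521513685209 q [-0.538 -0.412  2.117  0.162  1.002 -1.947] F [ 0.05 -0.4  -0.54]
```

Request:
{"api": "drive_tool", "payload": {"plan": [[-0.002,-0.008,0.014,0,0,0,1],[-0.004,-0.016,0.03,0,0,0,1],[-0.004,-0.024,0.045,0,0,0,1],[-0.004,-0.03,0.056,0,0,0,1],[-0.004,-0.03,0.056,0,0,0,1]]}}

```text
time_s: 7.25
ee_pos: [0.5064, -0.1317, 0.1988]
orientation: [[0.217, 0.877, 0.428], [0.976, -0.194, -0.097], [-0.002, 0.439, -0.898]]
contact_force: [0.0, -0.9, -1.0]
width: 0.0099
```

```bash
python3 b.py .566 -.1465 .07 -.25
```

```text
now tip [ 0.564  -0.1447  0.1123] axis [-0.    -0.003  1.   ]
shift [-0.0007, -0.0165, 0.039] turn [-0.0005, -0.005, 0.004] | t 7.25 p [ 0.5064 -0.1317  0.1988] w 0.009921726623989983 q [-0.549 -0.355  2.198  0.185  0.873 -1.99 ] F [ 0.01 -0.94 -1.  ]
```

Request:
{"api": "drive_tool", "payload": {"plan": [[0,-0.004,0.009,0,0,0,1],[0,-0.008,0.019,0,0,0,1],[-0.001,-0.013,0.03,0,0,0,1],[-0.001,-0.0165,0.039,0,0,0,1],[-0.001,-0.0165,0.039,0,0,0,1]]}}

```text
time_s: 7.67
ee_pos: [0.5092, -0.1347, 0.1577]
orientation: [[0.219, 0.876, 0.43], [0.976, -0.195, -0.099], [-0.003, 0.441, -0.897]]
contact_force: [-0.4, 0.2, -1.4]
width: 0.0095
```

Request:
{"api": "drive_tool", "payload": {"plan": [[0,0,0,0,0,0,1],[0,0,0,0,0,0,1],[0,0,0,0,0,0,1]]}}

```text
time_s: 7.92
ee_pos: [0.5108, -0.1358, 0.1612]
orientation: [[0.219, 0.874, 0.434], [0.976, -0.194, -0.101], [-0.004, 0.446, -0.895]]
contact_force: [0.1, 0.0, -0.8]
width: 0.0095
```

```bash
python3 b.py .566 -.1465 .07 -.25; python3 look.py 5
```

```text
now tip [ 0.5689 -0.1492  0.0752] axis [-0.007  0.001  1.   ]
shift [0.0022, -0.0046, 0.003] turn [0.0073, -0.0019, 0.0036] | t 7.9167 p [ 0.5108 -0.1358  0.1612] w 0.009542636222470145 q [-0.552 -0.292  2.225  0.203  0.777 -2.017] F [ 0.09  0.05 -0.76]
['top'] 3366 axis [0.007 0.002 1.   ] tip [ 0.5706 -0.1491  0.0711] 0.0006034167066849589
tin 63 [ 0.5651 -0.1473]
['scene'] 2159 axis [0.014 0.015 1.   ] tip [ 0.5703 -0.1504  0.0696] 0.0008191106154941006
tin 290 [ 0.5671 -0.1477]
['top', 'scene'] 5525 axis [0.01  0.009 1.   ] tip [ 0.5702 -0.1499  0.0707] 0.0007137981953724205
tin 353 [ 0.5668 -0.1474]
```

View pics/c5.png

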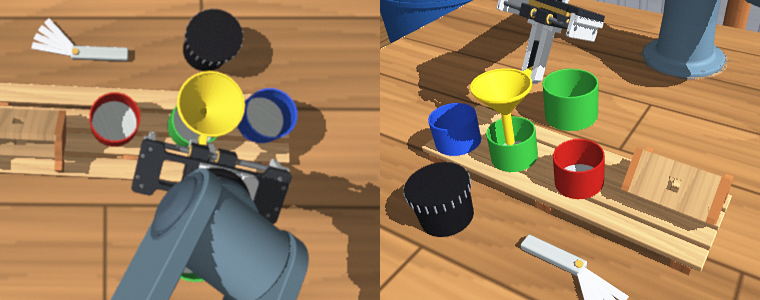

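Picture 7 shows the spout inside the small green tin's mouth (right-hand side, 508,140), upright, with the other objects where they were. The tip is about 4 mm off centre and 20 mm below the rim, so I'm handing in.

```bash
python3 -c "
from h import *
o=robot.get_obs();print(np.abs(o['joint_vel']).max(),o['width'],o['contact_force'])
print(robot.hand_in())"
```

```text
0.004084694113972842 0.009950253418385202 [-1.01020039  0.47976933 -0.66531167]
the job is handed in; nothing more can be done
None
```

I drew the funnel out of its holder by the lug, turned it upright, carried it over the red tin and lowered its spout into the small green tin. I handed the job in at about 8 s with the gripper still holding it; the hand-in gives no verdict.

**Final position:** the tip was about 4 mm from the green tin's centre. It was about 20 mm below the rim and 36 mm above the tin's floor. The axis was within about 0.02 rad of vertical.

**Grip and contact:** the gripper was closed on the 10 mm lug with a 45 N setting. The arm was still and the outside force read about 1 N, which is noise level. In the last pictures the spout stood clear of the tin's wall.

**Other objects:** the green tin measured within 1 mm of its starting position. I judged the other tins, the tub and the gauges unmoved by eye only, without measuring them again.

**Disagreement:** the camera fit put the tip about 4 mm lower and 1–2 mm to the side of where the arm's own readings put it. Both are well inside tolerance.

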